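Fit the square-shank work spindle into its worm drive

TASK

Fit the loose work spindle to the worm drive of the bath's rotator: lift it out of the wooden stand, set it in the drive's hollow hub, turn it under light pressure until its square shank finds the square bore (the hub has stopped at an unknown angle and will not turn by hand), and let it down until its collar sits flush on the hub. Then swing the keeper fully home over the collar, up to its stop pin, and leave both. Work gently, never force the spindle into the drive, and leave the paint jar and the tape roll where they are.

Things in the scene. Friction and masses are not known exactly. Their poses are not given: they have to be found in the camera images.
- spindle_grip (a point): Centre of the spindle's round ribbed grip, 24 mm diameter, 36 mm high. The loose spindle (0.17 to 0.35 kg, one piece) stands upright: z is its axis (up), x and y are normal to the flats of its square shank. Under the grip a 14 mm round neck (18 to 32 mm below this point), then a collar 40 mm in diameter, 6 mm thick (32 to 38 mm below).
- spindle_seat (a point): Centre of the underside of the spindle's collar, 38 mm below spindle_grip, same axes. Below it: square shank 18 x 18 mm, 44 mm long, then a round pilot end 17 mm in diameter, 18 mm long with a conical tip (62 mm below this point). At the start the spindle hangs by its collar in the stand's middle hole, turned any way.
- spindle: The whole spindle; origin and axes as spindle_seat.
- spindle_stand: Fixed wooden block 66 mm (x) x 150 mm (y) x 66 mm high with three round 30 mm through holes in a row along its y, 46 mm apart; origin at the centre of its underside. The spindle is in the middle hole, with 2 mm of play to each side.
- worm_drive: Worm gear drive, fixed on the bench: grey housing 108 x 96 mm, top 72 mm above the bench, foot plate 136 x 124 mm, a round motor on its +x side (142 mm out, under 75 mm high). Origin on the hub's axis at bench height. The worm holds the hub still; it will not turn by hand.
- hub_mouth (a point): Centre of the hub's flat face (54 mm diameter, 78 mm above the bench), mouth of its vertical SQUARE bore, 19 x 19 mm, chamfered 1 mm, 66 mm deep, open through. Axes are the drive's, not the bore's: the bore's angle is unknown, any. The shank enters within about 3 deg of it (every 90 deg) and 1 mm of centre; else it rests on the face, pilot in the bore. A small angle error wedges it; turn to ease.
- keeper_pivot (a point): Keeper's vertical pivot, 48 mm on the drive's -x side of hub_mouth, 88.5 mm above the bench. The keeper is a steel hook plate 4 mm thick, underside 86.5 mm above the bench: 2.5 mm above the collar of a seated spindle. It hooks round the neck and cannot pass if the spindle is not home. The pivot's screw head and the thin stop pin near it reach 93.5 mm above the bench.
- keeper_post (a point): Middle of the keeper's upright finger post, 11 mm in diameter, 90.5 to 114.5 mm above the bench, 97 mm from keeper_pivot. Push it level along its arc about keeper_pivot. Closed, it stands 48 mm on the +x side and 14.5 mm on the -y side of hub_mouth (drive axes), beside the seated spindle's grip (98 to 134 mm above the bench).
- keeper (a joint): Keeper angle, rad: 0 fully closed at its stop pin, larger is swung open (clockwise from above, to the drive's -y side), limit 1.6. It stays where it is left and takes about 1 N at the post.
- jar: Paint jar, 48 mm in diameter, 66 mm high, loose; origin at the centre of its underside. Bystander.
- tape: Roll of masking tape lying flat, 68 mm in diameter, 24 mm high, loose; origin at the centre of its underside. Bystander.
Mind the look-alikes: they are no part of the job. Of the things that look like the spindle, the larger one is meant.

How it is judged:
By the outcome, as a careful person would: the job done as asked, in the order asked, and still so for the second after the job is handed in, with the robot touching nothing.
It also fails if it takes over 72 s, if anything falls off the work surface, if the arm or the gripper's body presses on something with over 40 N, if the wrist force passes 120 N, or if a joint passes its speed limit or range.

ROBOT

A 6-joint arm with a two-finger parallel gripper is mounted at the origin on a cart in front of the work surface, level with it; the furniture and walls round the work are solid. World frame = base frame: x ahead of the robot, y to its left, z up, the work surface at z = 0. Lengths are in m, angles in rad, forces in N, time in s.
With the tool pointing down it reaches from about 0.275 to 0.75 m from the base axis. Payload 10.2 kg.
Tool frame: the origin (TCP) lies on the centre line of the jaws, within the pads' length; the fingertips stand 25 mm ahead of it and the grasp point (between the pads) lies 6 mm ahead of it; z points along the fingers, y is the line along which they close (so a half turn about z gives the same grasp; the last joint's range is limited). The gripper opens to 85 mm and grips with 20 to 120 N. Pads are 22 mm wide; open, the fingers measure 114 mm over their backs; the gripper's body (76 mm by 85 mm) begins 54 mm behind the grasp point. The pads swing forward as they close: fully open they stand 13 mm farther back than shut.
Start: joints at [-1.489, 0.313, 1.498, -0, 1.331, -0.223], TCP at [0.158, -0.501, 0.256] pointing down, gripper open.
Joint ranges: [-2.94, 2.94], [-0.97, 2.17], [0.19, 2.56], [-1.23, 4.37], [0.02, 3.11], [-2.88, 2.88]. Speed limits (rad/s): [2.39, 2.39, 3.01, 3.14, 3.14, 3.14].

INTERFACE

Orientations are given as a rotation vector (axis times angle).
In Python, from rig import telemetry, cams, job_done gives the robot as it stands.
- The arm moves only by the shell command python3 -m handwheel 'ROWS' [FORCE]. ROWS is JSON, a list of rows, each a list of 7 numbers: the opening in per cent of the stroke, from 0 (shut) to 100 (fully open), then the shift along the tool's x, y, z in cm, then the turn, a rotation vector about the tool's x, y, z in degrees. A call has 1 to 10 rows; each row shifts and turns the commanded pose from where the row before left it, along the tool's axes as they then stand; what a row does not reach is not made up. A row lasts 1/8 s, in which the tool goes at most 62.5 mm and 10.7 degrees, less where a joint would pass 70% of its speed; a pose out of reach is approached as far as the arm can. A call is refused whole if a number of a shift passes 6.25 or a number of a turn 10.7, either way. A call with a gripper value outside its range is refused whole. The fingers move at their own pace and stop on an object; FORCE is the grip in N (left out, the last holds). Time passes only in rows, so rows that do not move let the fingers close. It gives the time, the measured TCP pose, the force, the opening and the grip force at its end, in the units of the state.
- telemetry.get_obs(): the state, without advancing time (a new reading comes with each control period).
- cams.camera(name): name is "side" or "top" or "wrist"; returns (picture, depth): 384x512x3 uint8, red, green, blue; 384x512 float32, m along the optical axis (not along the pixel's ray), 0 where there is no reading.
- cams.calibration(name): a dict with "fx", "fy", "cx", "cy" (pixels), "R" (3x3) and "t" (3): a world point X has camera coordinates R X + t. Camera axes: x right, y down, z forward; pixel columns grow to the right and rows downward; lengths in m; the calibration is good to about 2 mm. The wrist camera is an equidistant fisheye: a pixel r from the principal point sees the ray r / f radians off the axis. A picture is of the moment at which its call begins: read the wrist's pose just before it. calibration takes no time and is no camera call; for the wrist camera it gives the pose at the moment of the call.
- job_done(): hands the job in; it is judged then, once.
The state is a dict: "t": time; "joint_positions": joint angles; "qvel": joint speeds; "joint_efforts": joint torques, N m; "tcp_pos": TCP position; "tcp_rot": TCP orientation; "contact_force": force on the tool from outside, world axes, zero at the start; "wrist_torque": the same for the moment, N m; "gripper_width": finger opening in m; "grip_force": force on a finger pad.
Only numpy, scipy, OpenCV 4.12 (cv2) and the standard library are available. Lean on these libraries where they do the work, as an engineer would, in place of code of your own. Each camera call takes 0.05 s, during which the arm holds its last target. There are 200 camera calls.

## Working session

There is one attempt and no reset: what is moved stays moved. The work goes in short steps, Python scripts to look and compute and a shell command to move; the robot and the scene stay as the last step left them, time stands still between calls to the robot, and variables do not carry over. Pictures are saved under pics/ and viewed, at most 13 in all, crops included, and the job is handed in when it is done.

```bash
mkdir -p pics; cat > h.py <<'E'
import numpy as np, cv2
from scipy.spatial.transform import Rotation as Ro
from rig import telemetry, cams, job_done
def shot(n,name):
    c=cams.calibration(n); p,d=cams.camera(n); cv2.imwrite(f'pics/{name}.png',p[:,:,::-1]); np.savez(f'pics/{name}.npz',p=p,d=d,**{k:np.array(v) for k,v in c.items()})
    return p,d,c
def load(name): return np.load(f'pics/{name}.npz')
def cloud(z):
    d=z['d']; v,u=np.mgrid[:d.shape[0],:d.shape[1]]
    X=np.stack([(u-z['cx'])/z['fx']*d,(v-z['cy'])/z['fy']*d,d],-1)
    return (X-z['t'])@z['R']   # R^T (X-t)
def pix(z,X):
    q=z['R']@np.array(X)+z['t']; return z['fx']*q[0]/q[2]+z['cx'],z['fy']*q[1]/q[2]+z['cy']
E
python3 - <<'E'
from h import *
import cv2
a=shot('top','top0')[0]; b=shot('side','side0')[0]
s=telemetry.get_obs(); print(s['t'],s['tcp_pos'],s['tcp_rot'])
z=load('top0');print(z['R'],z['t'],z['fx'])
E
```

```text
0.1 [ 0.15751384 -0.50059234  0.25578346] [-3.10400693e+00 -4.76735417e-01 -1.18344080e-04]
[[ 0.01042471 -0.99984185 -0.0144084 ]
 [-0.98679501 -0.00795734 -0.16177853]
 [ 0.16163829  0.01590463 -0.9867219 ]] [0.04210871 0.51615491 0.89090025] 391.8952174552033
```

View pics/top0.png

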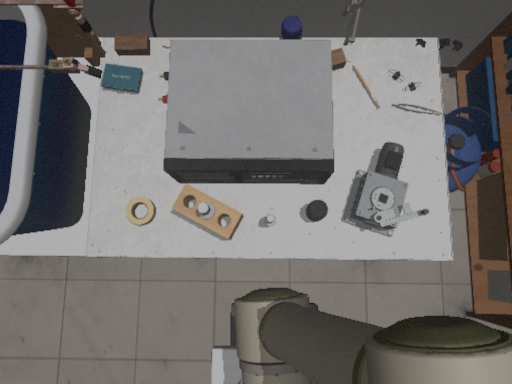

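View pics/side0.png

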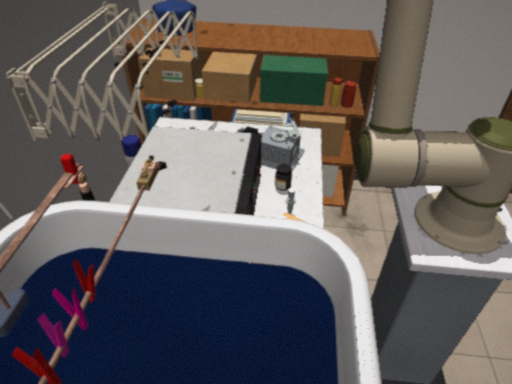

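The top view shows the stand with the spindle at about (205,210) and the smaller look-alike at (270,220). The jar is at (316,210) and the tape at (140,211). The drive hub is at (382,200), with its motor up at (391,155) and the keeper post at (424,212). The side view shows mainly the bath; the drive is at (280,148).

```bash
python3 - <<'E'
from h import *
z=load('top0'); W=cloud(z)
def reg(n,u0,u1,v0,v1,zl,zh):
    P=W[v0:v1,u0:u1].reshape(-1,3); D=z['d'][v0:v1,u0:u1].ravel()
    m=(P[:,2]>zl)&(P[:,2]<zh)&(D>0); P=P[m]
    r=cv2.minAreaRect((P[:,:2]*1000).astype(np.float32))
    print(n,len(P),P.mean(0).round(4),np.median(P[:,2]).round(4),'ctr',np.round(r[0],1),np.round(r[1],1),round(r[2],1), 'x',P[:,0].min().round(3),P[:,0].max().round(3))
reg('table',100,160,150,180,-.05,.05)
reg('oven',165,335,38,185,.1,.6)
reg('stand top',165,250,180,245,.058,.074)
reg('spindle top',190,220,195,225,.095,.15)
reg('collar',190,220,190,225,.067,.08)
reg('jar',300,335,195,228,.05,.1)
reg('small',260,280,205,232,.02,.2)
reg('tape',120,160,190,230,.015,.03)
reg('housing',345,415,165,240,.062,.0745)
reg('hub',360,405,180,220,.0755,.082)
reg('post',415,432,203,220,.1,.13)
reg('keeper',370,432,200,230,.0855,.097)
reg('motor',375,410,140,175,.03,.08)
E
python3 -c "
import cv2;i=cv2.imread('pics/top0.png')[135:250,165:445];cv2.imwrite('pics/c0.png',cv2.resize(i,None,fx=2.8,fy=2.8,interpolation=2))"
```

```text
table 1789 [ 0.5886  0.3811 -0.0011] -0.001 ctr [589.  381.8] [ 76.8 156.5] 0.4 x 0.55 0.628
oven 22195 [0.6812 0.0721 0.1596] 0.1603 ctr [700.2  72.6] [327.7 359.8] 0.0 x 0.536 0.864
stand top 1484 [0.4646 0.1711 0.0663] 0.0661 ctr [495.3 156.9] [150.4 133.5] 62.5 x 0.403 0.539
spindle top 119 [0.464  0.1707 0.1186] 0.1213 ctr [465.1 171.9] [23.  22.9] 43.0 x 0.453 0.476
collar 268 [0.465  0.1721 0.0696] 0.069 ctr [472.8 176. ] [77.5 67.3] 1.9 x 0.434 0.51
jar 289 [ 0.4706 -0.084   0.0647] 0.0659 ctr [471.4 -85.1] [42.  41.7] 14.1 x 0.45 0.492
small 108 [0.4454 0.0257 0.0631] 0.0508 ctr [446.6  25.7] [23.7 25.9] 1.2 x 0.435 0.459
tape 459 [0.4687 0.3406 0.0234] 0.0235 ctr [469.1 341. ] [67.2 66.6] 20.3 x 0.436 0.502
housing 1333 [ 0.5085 -0.2288  0.0712] 0.0718 ctr [ 511.7 -235.2] [ 96.5 143.3] 72.1 x 0.431 0.576
hub 355 [ 0.4955 -0.2292  0.0779] 0.0777 ctr [ 493.9 -229. ] [ 77.1 100.2] 71.3 x 0.448 0.539
post 33 [ 0.4621 -0.31    0.1117] 0.1135 ctr [ 462.6 -310.9] [9.3 9.7] 41.5 x 0.457 0.468
keeper 537 [ 0.4549 -0.2514  0.0907] 0.0907 ctr [ 460.3 -259. ] [ 46.7 109.6] 10.4 x 0.43 0.482
motor 725 [ 0.5908 -0.2546  0.0621] 0.0615 ctr [ 586.8 -258.5] [56.  91.7] 69.1 x 0.553 0.635
```

View pics/c0.png

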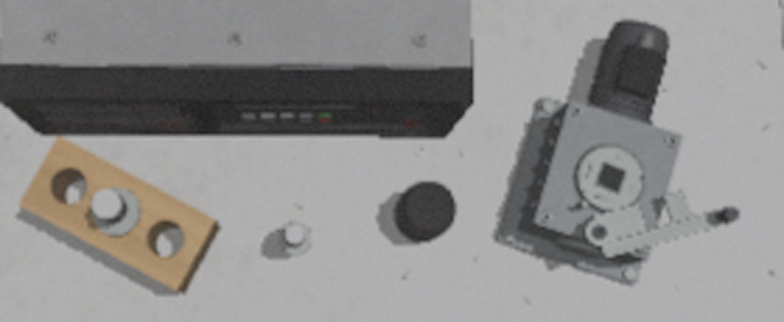

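The crop shows the stand and spindle at left, and the hub with its square bore at (610,178). The keeper is swung open: pivot at (598,232), post at (728,213).

```bash
cat >> h.py <<'E'
def state():
    s=telemetry.get_obs(); Rm=Ro.from_rotvec(s['tcp_rot']).as_matrix(); return s,np.array(s['tcp_pos']),Rm
def plan(target,yaw=None):
    """shift in tool cm to target; yaw = world heading (deg) of the tool y line"""
    s,p,Rm=state(); print('t',round(s['t'],2),'tcp',p.round(4),'shift cm',(Rm.T@(np.array(target)-p)*100).round(2))
    h=np.degrees(np.arctan2(Rm[1,1],Rm[0,1])); print('tool y heading',h.round(1),'q6',np.round(s['joint_positions'][5],2),'tilt',Rm[:,2].round(4))
    if yaw is not None: d=(yaw-h+90)%180-90; print('turn about tool z',(-d).round(1))
E
python3 - <<'E'
from h import *
plan([0.47,-0.22,0.26])
c=cams.calibration('wrist'); s,p,Rm=state()
C=-np.array(c['R']).T@c['t']; print('cam in tool',(Rm.T@(C-p)).round(4),'axis in tool',(Rm.T@np.array(c['R'])[2]).round(3),c['fx'])
E
```

```text
t 0.1 tcp [ 0.1575 -0.5006  0.2558] shift cm [ 38.23 -17.39  -0.39]
tool y heading -72.5 q6 -0.22 tilt [-1.0e-04  1.2e-03 -1.0e+00]
cam in tool [ 0.0762  0.0007 -0.1183] axis in tool [-0.3   -0.     0.954] 297.3186396354542
```

```bash
python3 -m handwheel '[[100,5.4,-2.5,0,0,0,0],[100,5.4,-2.5,0,0,0,0],[100,5.4,-2.5,0,0,0,0],[100,5.4,-2.5,0,0,0,0],[100,5.4,-2.5,0,0,0,0],[100,5.4,-2.5,0,0,0,0],[100,5.4,-2.5,0,0,0,0],[100,0,0,0,0,0,0],[100,0,0,0,0,0,0]]'
python3 - <<'E'
from h import *
shot('wrist','w1'); plan([0.465,0.1715,0.25])
E
```

```text
t: 1.23
tcp_pos: [0.4653, -0.2206, 0.256]
tcp_rot: [-3.105, -0.477, 0.001]
contact_force: [-0.3, -0.4, -0.2]
gripper_width: 0.0854
grip_force: 0.0
t 1.27 tcp [ 0.465  -0.2211  0.2561] shift cm [ 11.75 -37.46   0.61]
tool y heading -72.6 q6 0.6 tilt [-5.e-04  1.e-04 -1.e+00]
```

View pics/w1.png

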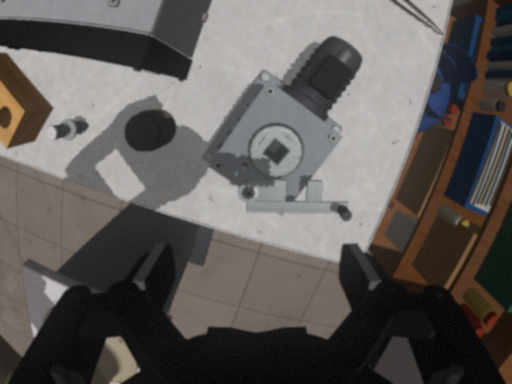

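The wrist view shows the hub face centred near (275,150) with the dark square bore, the keeper pivot at (248,193) and the post top at (344,212).

```bash
cat >> h.py <<'E'
def ray(z,u,v):
    x=(u-z['cx'])/z['fx'];y=(v-z['cy'])/z['fy'];r=np.hypot(x,y);k=np.sin(r)/r if r>1e-9 else 1.
    d=z['R'].T@np.array([x*k,y*k,np.cos(r)]); return -z['R'].T@z['t'],d
def onplane(z,u,v,h):
    C,d=ray(z,u,v); return C+d*(h-C[2])/d[2]
def rect(z,x0,x1,y0,y1,h,res=.0002):
    """orthorectify wrist image on plane z=h; rows: x descending, cols: y descending"""
    xs=np.arange(x1,x0,-res);ys=np.arange(y1,y0,-res);Y,X=np.meshgrid(ys,xs)
    P=np.stack([X,Y,np.full_like(X,h)],-1)@z['R'].T+z['t']
    n=np.hypot(P[...,0],P[...,1]);th=np.arctan2(n,P[...,2])
    m=z['fx']*th/n
    return cv2.remap(z['p'],(P[...,0]*m+z['cx']).astype(np.float32),(P[...,1]*m+z['cy']).astype(np.float32),1)
E
python3 - <<'E'
from h import *
z=load('w1')
for n,u,v,h in [('hub',275,150,.078),('piv',248,193,.0935),('post',344,211,.1145),('jar',150,130,.066),('motor',335,65,.06)]: print(n,onplane(z,u,v,h).round(4))
im=rect(z,.44,.56,-.33,-.17,.078)[:,:,::-1]
g=cv2.cvtColor(im,6)
# bore: dark blob
hb=onplane(z,275,150,.078); cx=(-.17-hb[1])/.0002; cy=(.56-hb[0])/.0002
m=np.zeros_like(g); cv2.circle(m,(int(cx),int(cy)),80,255,-1)
b=((g<95)&(m>0)).astype(np.uint8); b=cv2.morphologyEx(b,cv2.MORPH_OPEN,np.ones((9,9)))
for c in cv2.findContours(b,0,2)[0]:
    if cv2.contourArea(c)>1000:
        r=cv2.minAreaRect(c); M=cv2.moments(c)
        print('bore world',.56-r[0][1]*.0002,-.17-r[0][0]*.0002,'size mm',np.array(r[1])*.2,'ang',r[2]); cv2.drawContours(im:=im.copy(),[cv2.boxPoints(r).astype(int)],0,(0,0,255),1)
cv2.imwrite('pics/r1.png',im)
E
```

```text
hub [ 0.4973 -0.2306  0.078 ]
piv [ 0.4505 -0.217   0.0935]
post [ 0.4674 -0.309   0.1145]
jar [ 0.478  -0.0967  0.066 ]
motor [ 0.603  -0.2646  0.06  ]
bore world 0.4956857727050782 -0.23158228149414065 size mm [19.1100235  20.26598511] ang 21.501436233520508
```

View pics/r1.png

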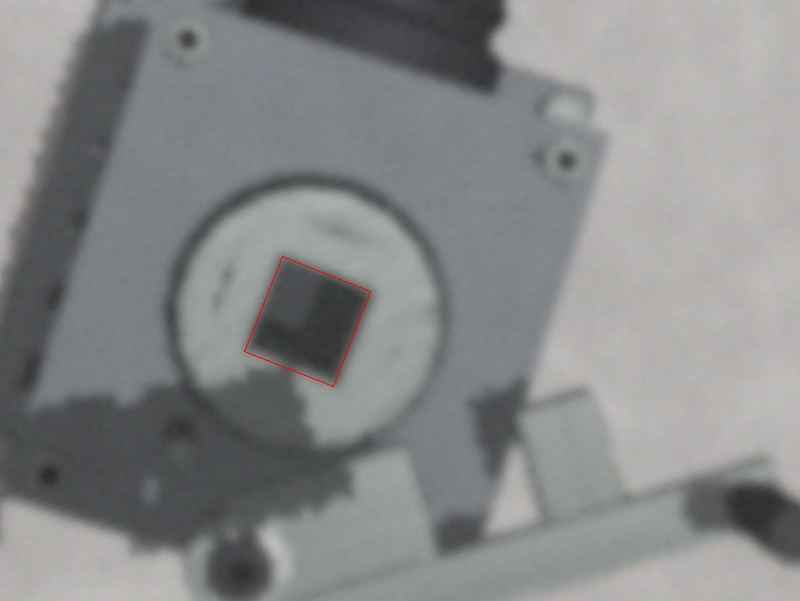

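The rectified picture agrees: the hub circle and bore are centred near (0.496,-0.2315), with the flats at headings of about -22/68°. Next, the same view over the spindle, so the camera's calibration bias cancels.

```bash
python3 -m handwheel '[[100,1.3,-5.6,-0.6,0,0,0],[100,1.3,-5.6,-0.6,0,0,0],[100,1.3,-5.6,-0.6,0,0,0],[100,1.3,-5.6,-0.6,0,0,0],[100,1.3,-5.6,-0.6,0,0,0],[100,1.3,-5.6,-0.6,0,0,0],[100,1.3,-5.6,-0.6,0,0,0],[100,0,0,0,0,0,0],[100,0,0,0,0,0,0]]'
python3 - <<'E'
from h import *
shot('wrist','w2'); plan([0.465,0.1715,0.25])
z=load('w2')
im=rect(z,.40,.53,.10,.24,.122)[:,:,::-1].copy()
im2=rect(z,.40,.53,.10,.24,.072)[:,:,::-1].copy()
o=np.hstack([im,im2]); cv2.imwrite('pics/r2.png',cv2.resize(o,None,fx=.57,fy=.57,interpolation=3)); print(o.shape)
E
```

```text
t: 2.4
tcp_pos: [0.4349, 0.1796, 0.2981]
tcp_rot: [3.105, 0.475, -0.001]
contact_force: [0.0, 0.3, -0.1]
gripper_width: 0.0856
grip_force: 0.0
t 2.45 tcp [0.435  0.1793 0.2981] shift cm [2.63 1.64 4.81]
tool y heading -72.7 q6 1.41 tilt [-3.e-04 -3.e-04 -1.e+00]
(650, 1400, 3)
```

View pics/r2.png

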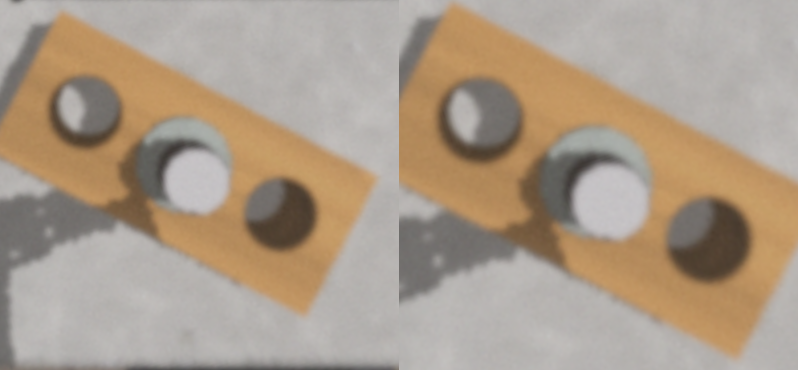

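The picture shows the grip top at (198,181) on the left and the collar at (596,183) on the right. Both give about (0.466,0.1706), which matches the top camera.

```bash
python3 -m handwheel '[[100,2.7,1.8,0,0,0,0],[100,0,0,4.2,0,0,0],[100,0,0,4.2,0,0,0],[100,0,0,4.2,0,0,0],[100,0,0,3.8,0,0,0],[100,0,0,2,0,0,0],[100,0,0,0,0,0,0],[100,0,0,0,0,0,0]]'
python3 -m handwheel '[[10,0,0,0,0,0,0],[10,0,0,0,0,0,0],[10,0,0,0,0,0,0],[10,0,0,0,0,0,0],[10,0,0,0,0,0,0],[10,0,0,0,0,0,0],[10,0,0,0,0,0,0],[10,0,0,0,0,0,0]]' 35
```

```text
t: 3.45
tcp_pos: [0.4666, 0.1709, 0.1153]
tcp_rot: [3.105, 0.475, 0.002]
contact_force: [-0.2, 0.4, -0.1]
gripper_width: 0.0852
grip_force: 0.0
t: 4.45
tcp_pos: [0.466, 0.1717, 0.1146]
tcp_rot: [3.105, 0.477, 0.001]
contact_force: [-1.3, -2.3, 6.2]
gripper_width: 0.0228
grip_force: 34.4
```

```bash
python3 -m handwheel '[[10,0,0,-0.5,0,0,0],[10,0,0,-1,0,0,0],[10,0,0,-2.5,0,0,0],[10,0,0,-3,0,0,0],[10,0,0,-3,0,0,0],[10,0,0,-2.5,0,0,0],[10,0,0,-1,0,0,0],[10,0,0,0,0,0,0],[10,0,0,0,0,0,0]]'
python3 - <<'E'
from h import *
p,d,c=shot('wrist','w3'); plan([0.4965,-0.2315,0.25]); shot('top','t3'); p2=shot('side','s3')[0]
z=load('s3'); s,P,Rm=state()
u,v=pix(z,P+[0,0,-.07]); print(u,v)
v0,u0=int(v)-50,int(u)-65
z2=load('t3'); u,v=pix(z2,P+[0,0,-.06]); print(u,v)
cv2.imwrite('pics/s3c.png',np.hstack([cv2.resize(p2[max(v0,0):v0+100,max(u0,0):u0+130,::-1],(400,300)),cv2.resize(p[:,:,::-1],(400,300))]))
E
```

```text
t: 5.58
tcp_pos: [0.4655, 0.1717, 0.2483]
tcp_rot: [-3.105, -0.477, 0.003]
contact_force: [-0.6, 0.4, -3.3]
gripper_width: 0.0229
grip_force: 34.6
t 5.62 tcp [0.4656 0.1717 0.2482] shift cm [-9.15 39.39 -0.17]
tool y heading -72.5 q6 1.38 tilt [-2.e-03 -2.e-04 -1.e+00]
283.8584912985522 198.80948610073995
197.02407072669735 203.509495275547
```

View pics/s3c.png

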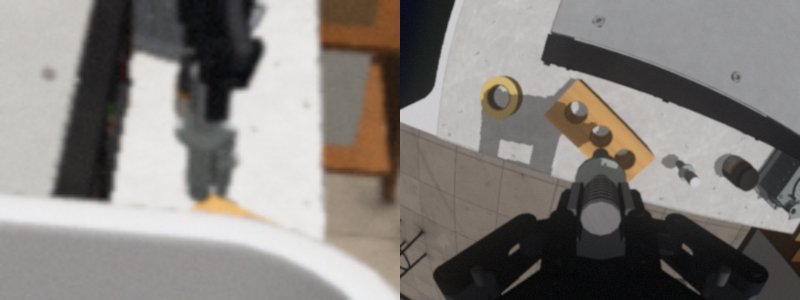

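The wrist view (right) shows the spindle hanging upright in the jaws, its grip top at about (600,215), clear of the stand. The side view (left) agrees.

```bash
python3 -m handwheel '[[10,-0.6,2.5,0,0,0,0],[10,-1.2,5.2,0,0,0,0],[10,-1.3,5.6,0,0,0,0],[10,-1.3,5.6,0,0,0,0],[10,-1.3,5.6,0,0,0,0],[10,-1.3,5.6,0,0,0,0],[10,-1.2,5.2,0,0,0,0],[10,-1.0,4.1,0,0,0,0],[10,0,0,0,0,0,0],[10,0,0,0,0,0,0]]'
python3 - <<'E'
from h import *
p,d,c=shot('wrist','w4'); plan([0.4965,-0.2315,0.25])
z=load('w4')
print('grip top',onplane(z,256,275,state()[1][2]+.008).round(4), 'px',z['cx'],z['cy'])
i=cv2.resize(p[110:330,150:362,::-1],None,fx=2.6,fy=2.6,interpolation=2)
s,P,Rm=state()
cv2.imwrite('pics/w4c.png',i)
E
```

```text
t: 6.98
tcp_pos: [0.4963, -0.2313, 0.2488]
tcp_rot: [-3.104, -0.477, 0.001]
contact_force: [-0.5, -0.6, -3.7]
gripper_width: 0.023
grip_force: 35.3
t 7.03 tcp [ 0.4964 -0.2309  0.2491] shift cm [-0.01  0.06 -0.09]
tool y heading -72.5 q6 0.62 tilt [-4.e-04  6.e-04 -1.e+00]
grip top [ 0.4999 -0.2306  0.2571] px 256.5254304662653 192.1730046853077
```

View pics/w4c.png

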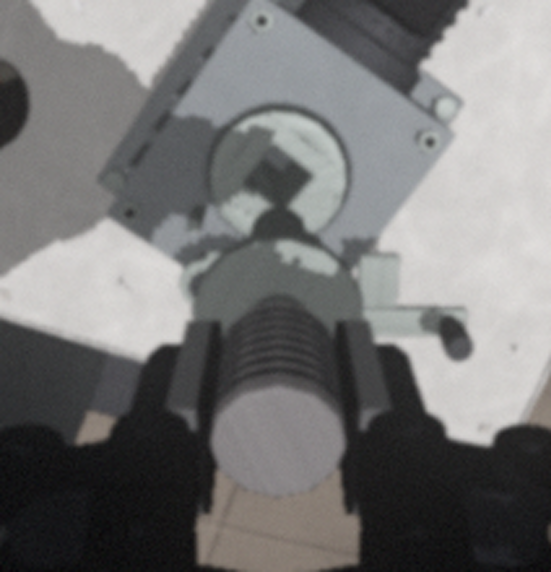

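The picture shows the hub at crop (280,172), the bore, and the pilot tip just below it at (280,210). The keeper is open at right, and the grip top is at (278,438).

```bash
python3 - <<'E'
from h import *
z=load('w4'); s,P,Rm=state()
f=lambda a,b:(150+a/2.6,110+b/2.6)
for n,a,b,h in [('grip',278,438,P[2]+.008),('tip',280,212,P[2]-.110),('hub',280,172,.078),('bore',277,176,.078)]:
    q=onplane(z,*f(a,b),h); print(n,q.round(4),'tool mm',(Rm.T@(q-P)*1000).round(1))
E
```

```text
grip [ 0.4982 -0.2316  0.2571] tool mm [ 1.5  1.2 -8. ]
tip [ 0.5015 -0.2312  0.1391] tool mm [  4.8   1.9 110. ]
hub [ 0.4988 -0.2322  0.078 ] tool mm [  1.9   2.1 171.1]
bore [ 0.4969 -0.2316  0.078 ] tool mm [  0.3   0.9 171.1]
```

```bash
python3 -m handwheel '[[10,0,0,2,0,0,0],[10,0,0,2,0,0,0],[10,0,0,1.4,0,0,0],[10,0,0,0.4,0,0,0],[10,0,0,0.4,0,0,0],[10,0,0,0.4,0,0,0],[10,0,0,0.4,0,0,0],[10,0,0,0.2,0,0,0],[10,0,0,0,0,0,0],[10,0,0,0,0,0,0]]'
```

```text
t: 8.28
tcp_pos: [0.4965, -0.2318, 0.1774]
tcp_rot: [3.105, 0.477, 0.0]
contact_force: [-0.5, -0.8, -2.9]
gripper_width: 0.023
grip_force: 35.4
```

```bash
python3 -m handwheel '[[10,0,0,0.3,0,0,0],[10,0,0,0.2,0,0,0],[10,0,0,0.1,0,0,0],[10,0,0,0,0,0,0]]';python3 -m handwheel '[[10,0,0,0.1,0,0,0],[10,0,0,0,0,0,0],[10,0,0,0,0,0,0]]';python3 -m handwheel '[[10,0,0,0.1,0,0,0],[10,0,0,0,0,0,0],[10,0,0,0,0,0,0]]'
```

```text
t: 8.78
tcp_pos: [0.4964, -0.2317, 0.1712]
tcp_rot: [-3.105, -0.477, 0.0]
contact_force: [-0.2, -0.1, -3.3]
gripper_width: 0.023
grip_force: 35.4
t: 9.15
tcp_pos: [0.4965, -0.2318, 0.1705]
tcp_rot: [3.105, 0.477, 0.001]
contact_force: [-0.8, -0.5, -1.8]
gripper_width: 0.0227
grip_force: 35.5
t: 9.52
tcp_pos: [0.4967, -0.2318, 0.1702]
tcp_rot: [3.104, 0.477, 0.002]
contact_force: [-1.2, 0.3, 4.5]
gripper_width: 0.0231
grip_force: 36.3
```

```bash
for i in 1; do python3 -m handwheel '[[10,0,0,0,0,0,3],[10,0,0,0,0,0,3],[10,0,0,0,0,0,3],[10,0,0,0,0,0,3],[10,0,0,0,0,0,0]]'; done; python3 -m handwheel '[[10,0,0,0,0,0,3],[10,0,0,0,0,0,3],[10,0,0,0,0,0,3],[10,0,0,0,0,0,3],[10,0,0,0,0,0,0]]'; python3 -c "
from h import *
plan([.4965,-.2315,.17]);print(state()[0]['wrist_torque'])"
```

```text
t: 10.15
tcp_pos: [0.4962, -0.2314, 0.169]
tcp_rot: [-3.137, -0.151, 0.001]
contact_force: [-0.2, 1.8, -2.5]
gripper_width: 0.0232
grip_force: 35.4
t: 10.78
tcp_pos: [0.4962, -0.2313, 0.169]
tcp_rot: [-3.136, 0.176, 0.001]
contact_force: [0.3, 2.5, -2.9]
gripper_width: 0.023
grip_force: 35.4
t 10.78 tcp [ 0.4962 -0.2313  0.169 ] shift cm [ 0.03  0.02 -0.1 ]
tool y heading -96.4 q6 1.03 tilt [-8.e-04  1.e-03 -1.e+00]
[0.7096528  0.04272495 0.44317167]
```

```bash
cat > tq.py <<'E'
from h import *
s=state()[0]; print('TORQUE',np.round(s['wrist_torque'],2),'F',np.round(s['contact_force'],1),'z',round(s['tcp_pos'][2],4))
E
for k in 1 2 3; do :; done
python3 -m handwheel '[[10,0,0,0,0,0,-2],[10,0,0,0,0,0,0]]' >/dev/null; python3 tq.py
python3 -m handwheel '[[10,0,0,0,0,0,-2],[10,0,0,0,0,0,0]]' >/dev/null; python3 tq.py
python3 -m handwheel '[[10,0,0,0.1,0,0,0],[10,0,0,0,0,0,0]]' >/dev/null; python3 tq.py
```

```text
TORQUE [0.83 0.09 0.24] F [-0.4  3.7 -5.5] z 0.169
TORQUE [1.07 0.08 0.15] F [-0.6  4.2 -6.2] z 0.169
TORQUE [1.26 0.34 0.15] F [-1.5  6.1 -0.2] z 0.1689
```

```bash

python3 -m handwheel '[[10,0,-0.06,0,0,0,-1],[10,0,0,0,0,0,0]]' >/dev/null; python3 tq.py
python3 -m handwheel '[[10,0,-0.06,0,0,0,-1],[10,0,0,0,0,0,0]]' >/dev/null; python3 tq.py
python3 -m handwheel '[[10,0,0,0.1,0,0,0],[10,0,0,0,0,0,0]]' >/dev/null; python3 tq.py
```

```text
TORQUE [0.86 0.42 0.1 ] F [-1.1  2.9  1.3] z 0.1688
TORQUE [0.26 0.5  0.05] F [-2.6  1.3  3.5] z 0.1687
TORQUE [0.43 0.71 0.14] F [-2.7  2.2  8.1] z 0.1683
```

```bash

python3 -m handwheel '[[10,-0.05,-0.02,0,0,0,-1],[10,0,0,0,0,0,0]]' >/dev/null; python3 tq.py
python3 -m handwheel '[[10,-0.05,0,0,0,0,-1],[10,0,0,0,0,0,0]]' >/dev/null; python3 tq.py
python3 -m handwheel '[[10,0,0,0,0,0,-1],[10,0,0,0,0,0,0]]' >/dev/null; python3 tq.py
python3 -m handwheel '[[10,0,0,0,0,0,-1],[10,0,0,0,0,0,0]]' >/dev/null; python3 tq.py
```

```text
TORQUE [0.29 0.41 0.09] F [-1.9  1.2  6.3] z 0.1683
TORQUE [0.21 0.17 0.11] F [-0.7  1.6  5. ] z 0.1681
TORQUE [-0.04  0.02  0.11] F [-0.6 -0.4  5.4] z 0.1678
TORQUE [-0.34 -0.27  0.08] F [ 0.8 -1.1  3.2] z 0.1674
```

```bash

python3 -m handwheel '[[10,0,0,0.03,0,0,-1],[10,0,0,0,0,0,0]]' >/dev/null; python3 tq.py
python3 -m handwheel '[[10,0,0,0.05,0,0,-1],[10,0,0,0,0,0,0]]' >/dev/null; python3 tq.py
python3 -m handwheel '[[10,0,0,0.05,0,0,-1],[10,0,0,0,0,0,0]]' >/dev/null; python3 tq.py
python3 -m handwheel '[[10,0,0,0.05,0,0,-1],[10,0,0,0,0,0,0]]' >/dev/null; python3 tq.py
```

```text
TORQUE [-0.73 -0.41  0.05] F [ 1.7 -3.3  0.1] z 0.1668
TORQUE [-0.84 -0.43  0.06] F [ 2.8 -3.7 -1.3] z 0.1663
TORQUE [-0.77 -0.44 -0.01] F [ 1.5 -3.2 -1.3] z 0.1659
TORQUE [-0.67 -0.43  0.04] F [ 1.8 -2.6 -2.2] z 0.1654
```

```bash

python3 -m handwheel '[[10,0.02,0.03,0.1,0,0,0],[10,0,0,0,0,0,0]]' >/dev/null; python3 tq.py
python3 -m handwheel '[[10,0.02,0.02,0.1,0,0,0],[10,0,0,0.1,0,0,0],[10,0,0,0,0,0,0]]' >/dev/null; python3 tq.py
python3 -m handwheel '[[10,0,0,0.1,0,0,0],[10,0,0,0.1,0,0,0],[10,0,0,0,0,0,0]]' >/dev/null; python3 tq.py
```

```text
TORQUE [-0.43 -0.4  -0.  ] F [ 1.6 -1.3 -3.3] z 0.1642
TORQUE [-0.19 -0.21  0.  ] F [ 0.3 -0.6 -4. ] z 0.1621
TORQUE [-0.06 -0.1   0.01] F [ 0.5  0.8 -3.3] z 0.1603
```

```bash

python3 -m handwheel '[[10,0,0,0.3,0,0,0],[10,0,0,0.3,0,0,0],[10,0,0,0.3,0,0,0],[10,0,0,0.3,0,0,0],[10,0,0,0,0,0,0]]' >/dev/null; python3 tq.py
python3 -m handwheel '[[10,0,0,0.3,0,0,0],[10,0,0,0.3,0,0,0],[10,0,0,0.3,0,0,0],[10,0,0,0.3,0,0,0],[10,0,0,0,0,0,0]]' >/dev/null; python3 tq.py
```

```text
TORQUE [-0.03 -0.04  0.03] F [ 0.1  0.2 -4.3] z 0.1482
TORQUE [0.03 0.01 0.01] F [-0.1 -0.4 -2.9] z 0.1363
```

```bash

python3 -m handwheel '[[10,0,0,0.3,0,0,0],[10,0,0,0.3,0,0,0],[10,0,0,0.2,0,0,0],[10,0,0,0,0,0,0]]' >/dev/null; python3 tq.py
python3 -m handwheel '[[10,0,0,0.1,0,0,0],[10,0,0,0,0,0,0]]' >/dev/null; python3 tq.py
python3 -m handwheel '[[10,0,0,0.1,0,0,0],[10,0,0,0,0,0,0]]' >/dev/null; python3 tq.py
python3 -m handwheel '[[10,0,0,0.1,0,0,0],[10,0,0,0,0,0,0]]' >/dev/null; python3 tq.py
```

```text
TORQUE [-0.02 -0.02 -0.05] F [-0.6  0.2 -3.5] z 0.1283
TORQUE [-0.01  0.04 -0.05] F [-0.5 -0.1 -4. ] z 0.1275
TORQUE [ 0.02  0.05 -0.02] F [ 0.7 -0.  -2. ] z 0.1267
TORQUE [0.37 0.57 0.01] F [-3.4  2.4  7.5] z 0.1266
```

```bash

python3 -m handwheel '[[10,0,0,-0.1,0,0,0],[60,0,0,0,0,0,0],[60,0,0,0,0,0,0],[60,0,0,0,0,0,0],[60,0,0,0,0,0,0],[60,0,0,-2,0,0,0],[60,0,0,-3,0,0,0],[60,0,0,-3.5,0,0,0],[60,0,0,0,0,0,0]]'
python3 - <<'E'
from h import *
shot('top','t5'); z=load('t5'); W=cloud(z)
plan([.45,-.33,.21])
for n,a,zl,zh in [('grip',(360,410,175,225),.125,.15),('post',(412,435,200,225),.1,.125),('collar',(360,410,175,225),.079,.09)]:
    P=W[a[2]:a[3],a[0]:a[1]].reshape(-1,3);P=P[(P[:,2]>zl)&(P[:,2]<zh)]
    if len(P): print(n,len(P),P.mean(0).round(4),np.median(P[:,2]).round(4))
shot('wrist','w5')
z=load('w5'); i=z['p'][:,:,::-1][90:340,130:430]
cv2.imwrite('pics/w5c.png',cv2.resize(i,None,fx=2.2,fy=2.2,interpolation=2))
E
```

```text
t: 18.9
tcp_pos: [0.4967, -0.2313, 0.2139]
tcp_rot: [3.132, 0.204, 0.006]
contact_force: [0.3, 0.7, -0.7]
gripper_width: 0.0512
grip_force: 0.0
t 18.95 tcp [ 0.4961 -0.2309  0.2121] shift cm [-5.86  9.23  0.22]
tool y heading -82.5 q6 0.79 tilt [ 0.0014 -0.0011 -1.    ]
collar 55 [ 0.4887 -0.2126  0.0841] 0.0836
```

View pics/w5c.png

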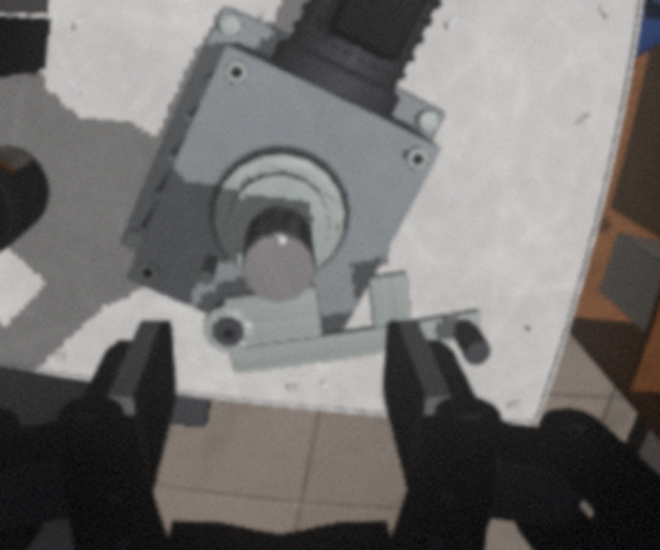

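The collar top reads 0.0836 m, so the spindle is seated (expected 0.084), and the jaws are clear of it. The keeper post is at crop (473,342) and the pivot at (228,328), as measured before. Next I'll shut the jaws and go down behind the post.

```bash
python3 - <<'E'
from h import *
plan([.433,-.318,.123])
E
```

```text
t 19.0 tcp [ 0.4958 -0.2306  0.2111] shift cm [-7.35  7.85  8.81]
tool y heading -82.5 q6 0.79 tilt [-3.e-04  2.e-04 -1.e+00]
```

```bash

python3 -m handwheel '[[60,-3.7,3.9,0,0,0,0],[0,-3.7,3.9,0,0,0,0],[0,0,0,0,0,0,0],[0,0,0,0,0,0,0],[0,0,0,3,0,0,0],[0,0,0,3.5,0,0,0],[0,0,0,2.3,0,0,0],[0,0,0,0,0,0,0],[0,0,0,0,0,0,0]]'
python3 - <<'E'
from h import *
plan([.433,-.318,.123]); s,p,R0=state()
piv=np.array([.4505,-.2167]); h=np.radians(7.5); cur=p[:2]
# rows: phi from -80 to -26.6; tool x heading turns with push; each row: shift in tool axes at row start, then turn
H=h
for ph in [-80,-75,-70,-65,-60,-55,-50,-45,-40,-35,-30,-26.6]:
    f=np.radians(ph);u=np.array([np.cos(f),np.sin(f)]);t=np.array([-u[1],u[0]])
    q=piv+.097*u-.0165*t; d=q-cur; tx=np.array([np.cos(H),np.sin(H)]);ty=np.array([np.sin(H),-np.cos(H)])
    turn=(f+np.pi/2)-H
    print(ph,'sx %.2f sy %.2f rz %.1f'%(d@tx*100,d@ty*100,-np.degrees(turn)),q.round(4)); cur=q;H+=turn
E
```

```text
t: 20.12
tcp_pos: [0.4334, -0.3175, 0.1244]
tcp_rot: [3.134, 0.206, 0.001]
contact_force: [-0.1, 0.6, 0.6]
gripper_width: 0.0002
grip_force: 0.0
t 20.12 tcp [ 0.4334 -0.3175  0.1244] shift cm [-0.04  0.05  0.14]
tool y heading -82.5 q6 0.59 tilt [ 8.e-04 -8.e-04 -1.e+00]
-80 sx 1.79 sy -0.00 rz -2.5 [ 0.4511 -0.3151]
-75 sx 0.85 sy 0.11 rz -5.0 [ 0.4597 -0.3147]
-70 sx 0.85 sy 0.11 rz -5.0 [ 0.4682 -0.3135]
-65 sx 0.85 sy 0.11 rz -5.0 [ 0.4765 -0.3116]
-60 sx 0.85 sy 0.11 rz -5.0 [ 0.4847 -0.309 ]
-55 sx 0.85 sy 0.11 rz -5.0 [ 0.4926 -0.3056]
-50 sx 0.85 sy 0.11 rz -5.0 [ 0.5002 -0.3016]
-45 sx 0.85 sy 0.11 rz -5.0 [ 0.5074 -0.297 ]
-40 sx 0.85 sy 0.11 rz -5.0 [ 0.5142 -0.2917]
-35 sx 0.85 sy 0.11 rz -5.0 [ 0.5205 -0.2859]
-30 sx 0.85 sy 0.11 rz -5.0 [ 0.5263 -0.2795]
-26.6 sx 0.58 sy 0.08 rz -3.4 [ 0.5298 -0.2749]
```

```bash

python3 -m handwheel '[[0,0.6,0,0,0,0,0],[0,0.6,0,0,0,0,-1],[0,0.6,0,0,0,0,-1.5],[0,0.43,0.05,0,0,0,-2.5],[0,0.43,0.05,0,0,0,-2.5],[0,0.43,0.05,0,0,0,-2.5],[0,0.43,0.05,0,0,0,-2.5],[0,0,0,0,0,0,0]]'; python3 tq.py
python3 -m handwheel '[[0,0.43,0.05,0,0,0,-2.5],[0,0.43,0.05,0,0,0,-2.5],[0,0.43,0.05,0,0,0,-2.5],[0,0.43,0.05,0,0,0,-2.5],[0,0.43,0.05,0,0,0,-2.5],[0,0.43,0.05,0,0,0,-2.5],[0,0,0,0,0,0,0]]'; python3 tq.py
```

```text
t: 21.12
tcp_pos: [0.4679, -0.313, 0.1234]
tcp_rot: [-3.094, -0.546, -0.0]
contact_force: [0.1, -0.5, 0.2]
gripper_width: 0.0002
grip_force: 0.0
TORQUE [ 0.05  0.01 -0.03] F [ 0.1 -0.5  0.2] z 0.1234
t: 22.0
tcp_pos: [0.4923, -0.3042, 0.1235]
tcp_rot: [-2.996, -0.945, -0.0]
contact_force: [-0.8, -0.3, 0.4]
gripper_width: -0.0001
grip_force: 0.0
TORQUE [0.01 0.01 0.01] F [-0.8 -0.3  0.4] z 0.1235
```

```bash

python3 -m handwheel '[[0,0.43,0.05,0,0,0,-2.5],[0,0.43,0.05,0,0,0,-2.5],[0,0.43,0.05,0,0,0,-2.5],[0,0.43,0.05,0,0,0,-2.5],[0,0.43,0.05,0,0,0,-2.5],[0,0.43,0.05,0,0,0,-2.5],[0,0,0,0,0,0,0]]'; python3 tq.py
python3 -m handwheel '[[0,0.43,0.05,0,0,0,-2.5],[0,0.43,0.05,0,0,0,-2.5],[0,0.43,0.05,0,0,0,-2.5],[0,0,0,0,0,0,0]]'; python3 tq.py
python3 - <<'E'
from h import *
shot('wrist','w6');shot('top','t6'); plan([.53,-.275,.123])
z=load('w6'); cv2.imwrite('pics/w6c.png',cv2.resize(z['p'][:,:,::-1][120:384,100:420],None,fx=2.2,fy=2.2,interpolation=2))
E
```

```text
t: 22.88
tcp_pos: [0.5136, -0.2894, 0.1234]
tcp_rot: [-2.847, -1.328, -0.0]
contact_force: [-0.0, -0.3, -0.6]
gripper_width: 0.0001
grip_force: 0.0
TORQUE [0.03 0.01 0.05] F [-0.  -0.3 -0.6] z 0.1234
t: 23.38
tcp_pos: [0.5226, -0.2801, 0.1235]
tcp_rot: [-2.754, -1.512, -0.0]
contact_force: [-0.2, -0.9, -0.4]
gripper_width: 0.0001
grip_force: 0.0
TORQUE [ 0.02 -0.03 -0.02] F [-0.2 -0.9 -0.4] z 0.1235
t 23.48 tcp [ 0.5224 -0.2803  0.1235] shift cm [0.86 0.35 0.05]
tool y heading -32.5 q6 -0.12 tilt [-1.e-04  2.e-04 -1.e+00]
```

View pics/w6c.png

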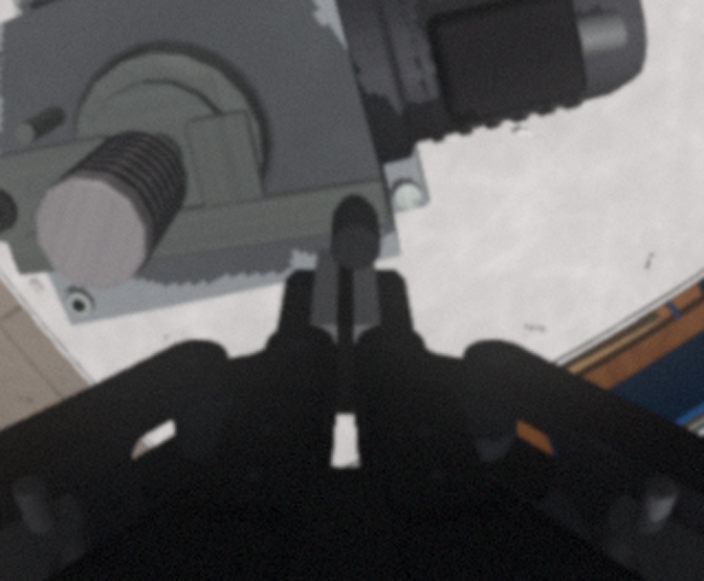

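The post (355,235) is against the shut fingers, and the keeper's hook is passing over the collar round the neck. The stop pin, at (42,122), still has a gap. I'll continue in small steps until the stop is felt.

```bash

python3 -m handwheel '[[0,0.3,0.04,0,0,0,-1.8],[0,0.3,0.04,0,0,0,-1.8],[0,0,0,0,0,0,0]]'>/dev/null; python3 tq.py
for i in 1; do python3 -m handwheel '[[0,0.1,0.01,0,0,0,-0.6],[0,0.1,0.01,0,0,0,-0.6],[0,0,0,0,0,0,0]]'>/dev/null; python3 tq.py; done
python3 -m handwheel '[[0,0.1,0.01,0,0,0,-0.6],[0,0,0,0,0,0,0]]'>/dev/null; python3 tq.py
python3 -m handwheel '[[0,0.1,0.01,0,0,0,-0.6],[0,0,0,0,0,0,0]]'; python3 tq.py
```

```text
TORQUE [ 0.02  0.03 -0.02] F [ 0.5  0.8 -0.2] z 0.1235
TORQUE [-0.   -0.02 -0.05] F [ 0.1 -0.4  0.5] z 0.1235
TORQUE [-0.05 -0.04  0.01] F [ 0.2 -1.3  0.1] z 0.1235
t: 24.72
tcp_pos: [0.5283, -0.2728, 0.1235]
tcp_rot: [2.672, 1.652, -0.001]
contact_force: [-2.1, -3.6, -0.1]
gripper_width: -0.0002
grip_force: 2.0
TORQUE [-0.6   0.28 -0.03] F [-2.1 -3.6 -0.1] z 0.1235
```

```bash

python3 -m handwheel '[[0,0.1,0,0,0,0,0],[0,0,0,0,0,0,0],[0,0,0,0,0,0,0]]'; python3 tq.py
```

```text
t: 25.1
tcp_pos: [0.5285, -0.2726, 0.1236]
tcp_rot: [2.671, 1.651, -0.003]
contact_force: [-4.0, -7.6, -0.9]
gripper_width: 0.0001
grip_force: 4.1
TORQUE [-1.21  0.65 -0.01] F [-4.  -7.6 -0.9] z 0.1236
```

Force rises without motion, so the keeper is at its stop. I'll back off and up, then check.

```bash

python3 -m handwheel '[[0,-0.5,0,0,0,0,0],[0,-2,0,0,0,0,0],[0,-2,0,0,0,0,0],[0,0,0,-5,0,0,0],[0,-5,0,-5,0,0,0],[0,-5,0,-3,0,0,0],[0,-5,0,0,0,0,0],[0,0,0,0,0,0,0],[0,0,0,0,0,0,0]]'
python3 - <<'E'
from h import *
p,_,_=shot('top','t7'); z=load('t7'); W=cloud(z)
for n,a,zl,zh in [('grip',(360,415,165,225),.125,.15),('post',(388,425,165,215),.1,.125),('jar',(300,335,195,228),.05,.1),('tape',(120,160,190,230),.015,.03)]:
    P=W[a[2]:a[3],a[0]:a[1]].reshape(-1,3);P=P[(P[:,2]>zl)&(P[:,2]<zh)]
    if len(P): print(n,len(P),P.mean(0).round(4),np.median(P[:,2]).round(4))
s=state()[0]; print(s['t'])
cv2.imwrite('pics/t7c.png',cv2.resize(p[130:250,290:450,::-1],None,fx=4,fy=4,interpolation=2))
E
```

```text
t: 26.22
tcp_pos: [0.444, -0.441, 0.2474]
tcp_rot: [-2.672, -1.651, -0.001]
contact_force: [0.5, 0.3, -0.5]
gripper_width: -0.0
grip_force: 0.0
grip 112 [ 0.4947 -0.2285  0.1332] 0.1334
post 33 [ 0.5324 -0.2552  0.1119] 0.1134
jar 291 [ 0.4708 -0.0838  0.0649] 0.0661
tape 458 [0.4687 0.3406 0.0233] 0.0236
26.275
```

View pics/t7c.png

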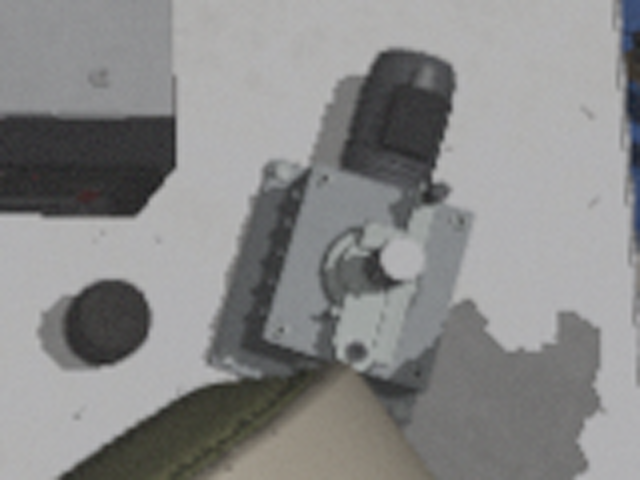

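The grip top is at 0.1334 m (expected 0.134), so the spindle is seated. The post's bearing from the grip is -35.3° (closed: -34.8°), so the keeper is home. The jar and tape haven't moved.

```bash
python3 -c "
from rig import job_done
print(job_done())"
```

```text
the job is handed in; nothing more can be done
None
```

The spindle is seated flush in the hub and the keeper is swung home against its stop pin, with the jar and tape where they were; the job was handed in at about 26 s.

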